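# Hold a projector prism in the light path of a bench transmission test

## Robot

A 7-joint arm with a two-finger parallel gripper is mounted at the origin on the work surface. World frame = base frame: x ahead of the robot, y to its left, z up, the work surface at z = 0. Lengths are in mm, angles in rad, forces in N, time in s.
With the tool pointing down it reaches from about 400 to 875 mm from the base axis. Payload 4.4 kg.
Tool frame: the origin (TCP) lies midway between the tips of the shut fingers; the grasp point (between the pads) lies 19 mm behind it; z points along the fingers, y is the line along which they close (so a half turn about z gives the same grasp; the last joint's range is limited). The gripper opens to 85 mm and grips with 20 to 120 N. Pads are 22 mm wide; open, the fingers measure 114 mm over their backs; the gripper's body (76 mm by 85 mm) begins 54 mm behind the grasp point. The pads swing forward as they close: fully open they stand 13 mm farther back than shut.
Start: joints at [-1.291, 0.628, 0.038, 1.517, -0.027, 0.996, -0.02], TCP at [220.294, 611.546, 231.313] pointing down, gripper open.
Joint ranges: [-3.06, 3.06], [-0.37, 2.12], [-1.25, 1.32], [0.18, 2.47], [-1.1, 4.24], [0.23, 1.98], [-2.94, 2.94]. Speed limits (rad/s): [2.57, 2.57, 3.14, 3.14, 3.14, 3.14, 3.14].

## Interface

Orientations are given as [roll, pitch, yaw] about the fixed x, y, z axes, in that order (R = Rz(yaw) Ry(pitch) Rx(roll)).
In Python, from cell import telemetry, eyes, ctrl, finder gives the robot as it stands.
- The arm moves only by the tool move_arm, never from a script. Its argument "steps" is a list of rows, each a list of 7 numbers: the turn, a rotation vector about the world's x, y, z in degrees, then the shift along the world's x, y, z in m, then the finger opening in m, from 0 to 0.0854. A call has 1 to 5 rows; each row shifts and turns the commanded pose from where the row before left it; what a row does not reach is not made up. A row lasts 1/10 s, in which the tool goes at most 50 mm and 8.59 degrees, less where a joint would pass 70% of its speed; a pose out of reach is approached as far as the arm can. A call with a gripper value outside its range is refused whole. The fingers move at their own pace and stop on an object; the grip force is fixed at half the most. Time passes only in rows, so rows that do not move let the fingers close. It gives the time, the measured TCP pose, the force, the opening and the grip force at its end, in the units of the state.
- telemetry.read_state(): the state, without advancing time (a new reading comes with each control period).
- eyes.get_image(name): name is "side" or "top"; returns (picture, depth): 480x640x3 uint8, blue, green, red; 480x640 float32, mm along the optical axis (not along the pixel's ray), 0 where there is no reading.
- eyes.calibration(name): a dict with "fx", "fy", "cx", "cy" (pixels), "position" and "attitude" of the camera in the world. Camera axes: x right, y down, z forward; pixel columns grow to the right and rows downward; lengths in mm; the calibration is good to about 2 mm. A picture is of the moment at which its call begins. calibration takes no time and is no camera call.
- ctrl.finish_job(): hands the job in; it is judged then, once.
Trained networks look in the newest picture that a camera, given by its name, has taken for a name from the list of things; names that differ only in an ending like _2 or _b are one class to them, and where a whole thing is asked for, a point or a joint stands for the part that bears it (a point fixed in the world has none). Each returns a list of dicts, best first, with "confidence" (0 to 1); they miss things now and then, are a little off and sometimes report something else, mostly with a low value. They report only what shows in the picture. A call takes as long as a camera call.
- finder.boxes_of(camera, name): "location" ([x, y, z] in mm, in the coordinates of the camera as it stood for that picture, good to about 4 mm: the middle of the surface that is visible of it).
- finder.cut_out(camera, name): "mask" (480x640 bool, what is visible of it).
- finder.pinpoint(camera, name): "location" ([x, y, z] in mm, in the coordinates of the camera as it stood for that picture, good to about 4 mm: a listed point, or the origin of a listed thing).
The state is a dict: "clock": time; "qpos": joint angles; "qd": joint speeds; "tau": joint torques, N m; "eef_pos": TCP position; "tool_rot": TCP orientation; "force": force on the tool from outside, world axes, zero at the start; "torque": the same for the moment, N m; "width": finger opening in mm; "gripper_force": force on a finger pad.
Only numpy, scipy, OpenCV 4.12 (cv2) and the standard library are available. Lean on these libraries where they do the work, as an engineer would, in place of code of your own. Each camera call takes 0.05 s, during which the arm holds its last target. There are 200 camera calls.

## Task

Get the bench lamp ready by putting its battery pack in the bay on top of the lamp and pressing it fully home, flush with the lamp's top. Then pick up the projector's glass prism by its two frosted faces only, never touching the clear polished ones, and hold it up in the light path about midway between lamp lens and meter head, upright, centred on the beam and with a clear face square to it. Finish while still holding it there, steady and touching nothing else, and leave the other parts on the bench where they are.

Things in the scene. Friction and masses are not known exactly. Their poses are not given: they have to be found in the camera images.
- battery_center (a point): the lamp's battery pack, loose on the bench: a plain black plastic block with a small paper label on top, 44 mm long (its y axis) x 22 mm wide (x) x 30 mm tall (z), about 60 g; this point is its centre, 15 mm above its underside. It fits the bay either way round.
- bay_mouth (a point): centre of the battery bay's opening, level with the flat top of the grey lamp housing (64 mm along x, 80 mm along y), 133 mm above the bench; fixed during the job. The bay is a recess 47.5 mm along this frame's y and 25.5 mm along x, with a 2 mm chamfer round its mouth, 29 mm deep: the seated pack stands 1 mm above the housing's top.
- leaf (a joint): spring leaf in the middle of the bay's +x wall, 16 mm wide; a ramp from 2 to 9 mm below the mouth, then flat to 16 mm, standing 4 mm into the bay. 0 m = fully out, grows to 0.005 as it is pushed back. It clamps the pack sideways with 3 to 4 N, so the pack does not fall in of itself: pushing it down takes about 5 to 12 N, and let go half-way it stays there.
- prism_center (a point): the glass prism, a block lying loose on a 110 mm square grey pad (6 mm thick, fixed): 28 mm along its y axis between the two frosted faces (the white matt 34 x 34 mm squares with an X seam, the faces +y and -y, which stand upright), and 34 mm along x and z between the clear polished faces (+x, -x, top and bottom), about 80 g; this point is its centre, 17 mm above its underside
- prism: the same glass prism, with its origin at the centre of its underside (same axes)
- beam_mid (a point): point on the beam's axis (14 mm beam) midway between the lamp's lens front (70 mm away towards +y) and the meter head's white diffuser (70 mm away towards -y), 100 mm above the bench; y runs level along the beam, x level across it, z up. The rail below is 60 mm wide and 25 mm high; lens barrel and meter head are 46 and 56 mm across.
- rig: the fixed aluminium rail with the lamp (towards +y) and the meter head (towards -y); origin on the bench right under the beam's midpoint, y along the beam
- heatsink: bystander: finned aluminium heat sink, 50 x 40 x 28 mm, loose; origin at the centre of its underside
- fan: bystander: flat square black blower fan, 52 x 52 x 12 mm, loose; origin at the centre of its underside
- board: bystander: small green circuit board, 60 x 44 x 6 mm, loose; origin at the centre of its underside
- lens: bystander: black projection lens barrel, 52 mm across, 50 mm tall, standing, loose; origin at the centre of its underside
- screwdriver: bystander: screwdriver lying on the bench, 190 mm long along its x axis, loose
- pliers: bystander: pliers lying on the bench, about 150 mm long along their x axis, loose
- screws: bystander: shallow steel screw tray, 90 x 120 x 18 mm, loose; origin at the centre of its underside

How it is judged:
By the outcome, as a careful person would: the job done as asked, in the order asked, and still so for the second after the job is handed in, while the arm keeps its last pose, push and grip.
It also fails if it takes over 72 s, if anything falls off the work surface, if the arm or the gripper's body presses on something with over 40 N, if the wrist force passes 120 N, or if a joint passes its speed limit or range.

## Working session

There is one attempt and no reset: what is moved stays moved. The work goes in short steps, Python scripts to look and compute and a tool call to move; the robot and the scene stay as the last step left them, time stands still between calls to the robot, and variables do not carry over. Pictures are saved under pics/ and viewed, at most 11 in all, crops included, and the job is handed in when it is done.

Besides the shell and the picture viewer there is one more tool, called after "Call:" as name(argument=value, ...) on one line, values as JSON. move_arm: Moves the arm, as the interface text tells. Its arguments: {"type":"object","properties":{"steps":{"type":"array"}},"required":["steps"]}

```bash
mkdir -p pics; ls; cat > h.py <<'E'
import numpy as np, cv2
from scipy.spatial.transform import Rotation as R
from cell import telemetry, eyes, ctrl, finder
def att(c):
    a=np.array(c["attitude"],float)
    return a if a.shape==(3,3) else R.from_euler('xyz',a).as_matrix() if a.size==3 else R.from_quat(a).as_matrix()
def w(cam,p):
    c=eyes.calibration(cam); return att(c)@np.array(p)+np.array(c["position"])
def cloud(cam,d):
    c=eyes.calibration(cam); v,u=np.mgrid[:480,:640]
    P=np.stack([(u-c["cx"])/c["fx"]*d,(v-c["cy"])/c["fy"]*d,d],-1)
    return P@att(c).T+np.array(c["position"])
E
python3 - <<'E'
from h import *
for cam in("side","top"):
    im,d=eyes.get_image(cam); cv2.imwrite(f"pics/{cam}0.png",im); np.save(f"{cam}_d.npy",d)
    print(cam,eyes.calibration(cam))
    for n in("battery_center","bay_mouth","prism_center","beam_mid","rig","heatsink","fan","board","lens","screwdriver","pliers","screws"):
        print(n,[(np.round(w(cam,x["location"])),round(x["confidence"],2)) for x in finder.pinpoint(cam,n)[:2]])
print(telemetry.read_state())
E
```

```text
pics
side {'fx': 461.67850351167476, 'fy': 461.67850351167476, 'cx': 320.3666327300411, 'cy': 243.70924829331068, 'position': array([ 336.38181067, -818.64756128,  593.25734952]), 'attitude': array([-2.07085858, -0.00633118, -0.26006396])}
battery_center [(array([423., -19.,  16.]), 0.59)]
bay_mouth [(array([626., 121., 132.]), 0.85)]
prism_center [(array([454., 299.,  29.]), 0.63)]
beam_mid [(array([641.,  -2.,  99.]), 0.89)]
rig [(array([635., 374.,   4.]), 0.73), (array([643.,  -9.,  -0.]), 0.57)]
heatsink [(array([622., 119., 134.]), 0.65), (array([ 420., -259.,   -2.]), 0.56)]
fan []
board [(array([424., 142.,   0.]), 0.52)]
lens [(array([ 608., -338.,    1.]), 0.72)]
screwdriver []
pliers [(array([454., 298.,  11.]), 0.66), (array([629., 374.,   2.]), 0.5)]
screws [(array([506., 442.,   3.]), 0.66), (array([456., 300.,  29.]), 0.31)]
top {'fx': 520.6922726442676, 'fy': 520.6922726442676, 'cx': 325.744573676842, 'cy': 241.47287456836347, 'position': array([4.23039263e+02, 1.24475977e+00, 1.54879536e+03]), 'attitude': array([-3.05978442,  0.00958685, -1.57855157])}
battery_center
[... 508 characters left out ...]
.3, 'qpos': array([-1.2907805 ,  0.62841186,  0.03848729,  1.51739808, -0.02698445,
        0.99632477, -0.01997267]), 'qd': array([ 8.67803559e-05, -1.12817147e-03, -6.72191279e-05,  1.79791875e-03,
        7.12230568e-04,  9.93727831e-05,  4.39953292e-04]), 'tau': array([ 4.38096595e-05, -5.63279700e+01,  1.22578572e+00, -1.93777299e+01,
        1.08843073e-02,  1.63228702e-03, -1.10964942e-05]), 'eef_pos': array([220.30036528, 611.53409129, 231.30611529]), 'tool_rot': array([-3.14156793e+00, -2.97284827e-05,  2.79579792e+00]), 'force': array([ 0.13048391, -0.49246038,  0.38858992]), 'torque': array([ 0.03537608, -0.01609284, -0.03673739]), 'gripper_force': 0.0, 'width': 85.44471664211562}
```

View pics.

View pics/side0.png

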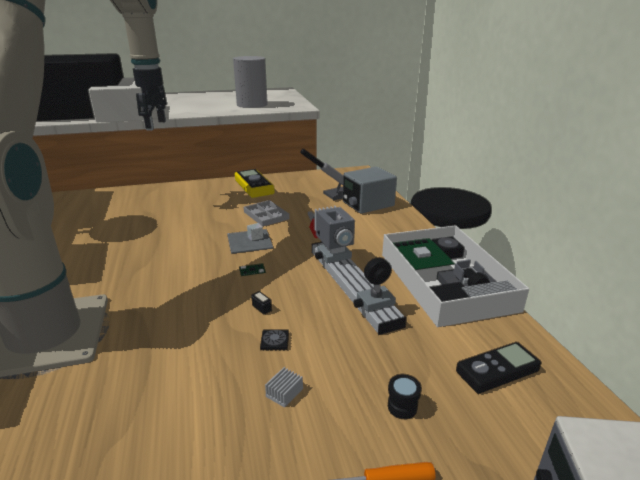

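View pics/top0.png

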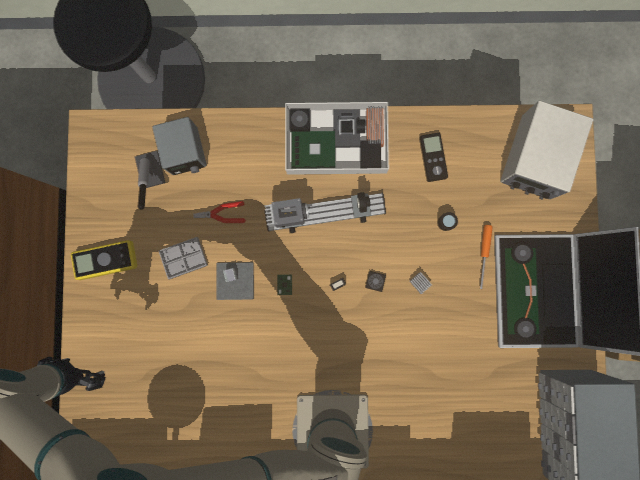

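```bash
python3 - <<'E'
from h import *
im=cv2.imread("pics/top0.png"); s=cv2.imread("pics/side0.png")
f=lambda i,u,v,r,z:cv2.resize(i[v-r:v+r,u-r:u+r],(z,z),interpolation=cv2.INTER_CUBIC)
m=np.vstack([np.hstack([f(im,337,283,16,260),f(im,289,212,28,260),f(im,233,276,26,260)]),np.hstack([f(s,262,302,20,260),f(s,335,230,35,260),f(s,252,236,28,260)])])
cv2.imwrite("pics/m.png",m)
for cam in("top","side"):
    im,d=eyes.get_image(cam); C=cloud(cam,d)
    for n in("battery_center","prism_center","rig"):
        for r in finder.cut_out(cam,n)[:1]:
            M=r["mask"]; z=C[M&(d>0)]
            t=z[z[:,2]>np.percentile(z[:,2],90)-6] if n!="rig" else z
            rc=cv2.minAreaRect(t[:,:2].astype(np.float32)); print(cam,n,round(r["confidence"],2),M.sum(),"top z",np.percentile(z[:,2],[5,50,95]).round(),rc, t.mean(0).round(1))
            u,v=np.argwhere(M).mean(0)[::-1]; print(u,v)
    h=(abs(C[...,2]-133)<6)&(abs(C[...,0]-625)<60)&(abs(C[...,1]-121)<70)&(d>0)
    print(cam,"housing",h.sum(),cv2.minAreaRect(C[h][:,:2].astype(np.float32)),np.median(C[h][:,2]))
    h=(abs(C[...,2]-120)<2000)&(C[...,2]>10)&(C[...,2]<30)&(abs(C[...,0]-641)<60)&(abs(C[...,1])<170)&(d>0)
    print(cam,"rail",h.sum(),cv2.minAreaRect(C[h][:,:2].astype(np.float32)),np.median(C[h][:,2]))
E
```

```text
top battery_center 0.66 105 top z [24. 29. 35.] ((423.3509521484375, -18.329071044921875), (20.905744552612305, 41.025306701660156), 33.03171920776367) [423.5 -18.4  31.3]
337.95238095238096 283.9428571428571
top prism_center 0.71 148 top z [ 8. 38. 44.] ((453.13946533203125, 296.3179931640625), (33.11018753051758, 27.912946701049805), 15.13781452178955) [452.7 296.3  40.4]
229.68243243243242 275.06081081081084
top rig 0.77 2914 top z [ 19.  38. 134.] ((636.8533325195312, 16.371551513671875), (106.44274139404297, 356.6947021484375), 4.982260227203369) [632.8  23.2  65.9]
321.89293067947835 210.94131777625256
top housing 543 ((622.244384765625, 125.96852111816406), (64.7745132446289, 108.89241790771484), 8.210840225219727) 132.1045475557146
top rail 1218 ((641.45703125, 6.0040435791015625), (102.01493072509766, 333.6398620605469), 3.2264158725738525) 24.483446718345135
side battery_center 0.57 381 top z [ 2. 23. 33.] ((423.8121643066406, -18.916969299316406), (24.2677059173584, 46.0859375), 24.830284118652344) [424.  -21.6  31.1]
262.1916010498688 301.9265091863517
side prism_center 0.64 192 top z [14. 32. 43.] ((453.779296875, 291.17144775390625), (36.419578552246094, 28.545337677001953), 25.025959014892578) [454.1 289.6  40.6]
255.203125 231.125
side rig 0.87 5433 top z [  5.  43. 134.] ((666.3381958007812, 145.04541015625), (182.12661743164062, 618.5812377929688), 0.11574681103229523) [634.2  -2.4  58.8]
355.87226210196945 270.47855696668506
side housing 486 ((621.9942016601562, 129.8191375732422), (65.56231689453125, 106.12135314941406), 8.168584823608398) 134.470564382401
side rail 1787 ((631.8982543945312, 4.28375244140625), (81.43817901611328, 335.7156982421875), 8.187215805053711) 26.6222809560943
```

View pics/m.png

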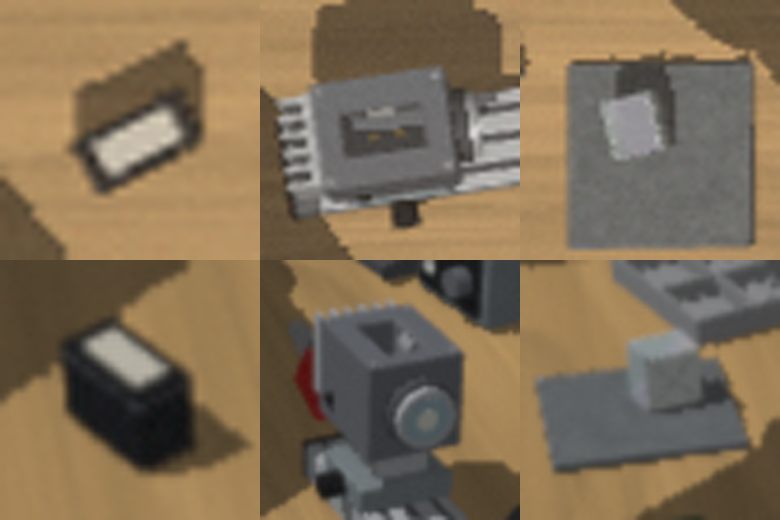

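```bash
cat >> h.py <<'E'
def rect(im,cam,c,yaw,z,half=50,n=260):
    """rectified view: panel x = frame x, panel y up = frame y"""
    c_=eyes.calibration(cam); A=att(c_)
    g=(np.arange(n)+.5)/n*2*half-half; X,Y=np.meshgrid(g,-g)
    cs,sn=np.cos(np.radians(yaw)),np.sin(np.radians(yaw))
    P=np.stack([c[0]+cs*X-sn*Y,c[1]+sn*X+cs*Y,0*X+z],-1)-np.array(c_["position"])
    p=P@A
    u=p[...,0]/p[...,2]*c_["fx"]+c_["cx"]; v=p[...,1]/p[...,2]*c_["fy"]+c_["cy"]
    o=cv2.remap(im,u.astype(np.float32),v.astype(np.float32),cv2.INTER_CUBIC)
    for k in range(-int(half)//10*10,int(half)+1,10):
        q=int((k+half)/(2*half)*n); L=6 if k else n
        cv2.line(o,(q,0),(q,L),(0,0,255) if k else (0,255,255),1); cv2.line(o,(0,n-q),(L,n-q),(0,0,255) if k else (0,255,255),1)
    return o
E
python3 - <<'E'
from h import *
rows=[]
for cam in("top","side"):
    im=cv2.imread(f"pics/{cam}0.png")
    rows.append(np.hstack([rect(im,cam,(625,120.5),8,133),rect(im,cam,(424,-19),30,30,35),rect(im,cam,(454,297),15,40,35)]))
cv2.imwrite("pics/r.png",np.vstack(rows))
E
```

```text
(no output)
```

View pics/r.png

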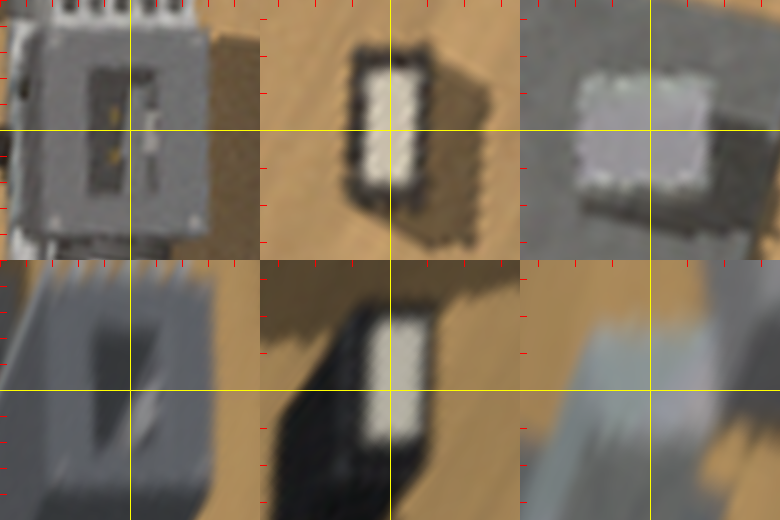

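Call:
move_arm(steps=[[0, 0, -2.3, 0.022, -0.031, 0, 0.0854], [0, 0, -2.3, 0.022, -0.031, 0, 0.0854], [0, 0, -2.3, 0.022, -0.031, 0, 0.0854], [0, 0, -2.3, 0.022, -0.031, 0, 0.0854], [0, 0, -2.3, 0.022, -0.031, 0, 0.0854]])

```text
clock: 2.2
eef_pos: [331.1, 455.3, 231.5]
tool_rot: [3.141, 0.0, 2.594]
force: [0.0, 0.5, 0.1]
width: 85.3
gripper_force: 0.0
```

Call:
move_arm(steps=[[0, 0, -2.3, 0.022, -0.031, 0, 0.0854], [0, 0, -2.3, 0.022, -0.031, 0, 0.0854], [0, 0, -2.3, 0.022, -0.031, 0, 0.0854], [0, 0, -2.3, 0.022, -0.031, 0, 0.0854], [0, 0, -2.3, 0.022, -0.031, 0, 0.0854]])

```text
clock: 2.7
eef_pos: [441.2, 300.3, 231.6]
tool_rot: [3.141, 0.0, 2.393]
force: [0.4, 0.4, -0.1]
width: 85.4
gripper_force: 0.0
```

Call:
move_arm(steps=[[0, 0, -2.3, -0.002, -0.04, -0.016, 0.0854], [0, 0, -2.3, -0.002, -0.04, -0.016, 0.0854], [0, 0, -2.3, -0.002, -0.04, -0.016, 0.0854], [0, 0, -2.3, -0.002, -0.04, -0.016, 0.0854], [0, 0, -2.3, -0.002, -0.04, -0.016, 0.0854]])

```text
clock: 3.2
eef_pos: [430.4, 100.3, 151.1]
tool_rot: [3.14, 0.001, 2.193]
force: [0.4, -0.9, -0.1]
width: 85.2
gripper_force: 0.0
```

Call:
move_arm(steps=[[0, 0, -1.9, -0.002, -0.039, -0.016, 0.0854], [0, 0, -1.9, -0.002, -0.039, -0.016, 0.0854], [0, 0, -1.9, -0.002, -0.039, -0.016, 0.0854], [0, 0, 0, -0.0006, -0.0008, -0.02, 0.0854], [0, 0, 0, 0, 0, 0, 0.0854]])

```text
clock: 3.7
eef_pos: [422.5, -17.6, 82.0]
tool_rot: [-3.139, -0.002, 2.091]
force: [-0.9, -0.2, 0.0]
width: 85.2
gripper_force: 0.0
```

```bash
python3 - <<'E'
from h import *
print(telemetry.read_state()["eef_pos"],telemetry.read_state()["tool_rot"])
rows=[]
for cam in("top","side"):
    im,d=eyes.get_image(cam)
    rows.append(rect(im,cam,(424,-17.5),30,30,60,380))
cv2.imwrite("pics/b.png",np.hstack(rows))
E
```

```text
[422.51333829 -17.5621645   81.95627741] [-3.13857787e+00 -1.61231006e-03  2.09093565e+00]
```

View pics/b.png

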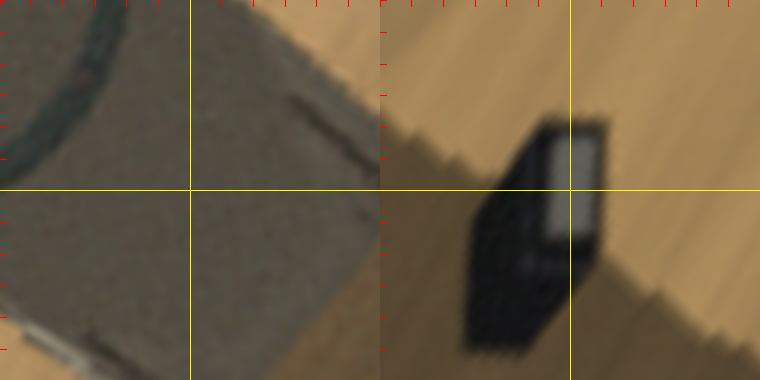

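Call:
move_arm(steps=[[0, 0, 0, 0.001, 0, -0.03, 0.0854], [0, 0, 0, 0, 0, -0.03, 0.0854], [0, 0, 0, 0, 0, -0.006, 0.0854], [0, 0, 0, 0, 0, 0, 0.022], [0, 0, 0, 0, 0, 0, 0.01]])

```text
clock: 4.3
eef_pos: [423.6, -11.4, 41.0]
tool_rot: [3.14, -0.013, 2.096]
force: [-0.0, -0.2, -0.3]
width: 58.9
gripper_force: 0.0
```

Call:
move_arm(steps=[[0, 0, 0, 0, 0, 0, 0.01], [0, 0, 0, 0, 0, 0, 0.01], [0, 0, 0, 0, 0, 0, 0.01], [0, 0, 0, 0, 0, 0, 0.01]])

```text
clock: 4.7
eef_pos: [423.0, -12.6, 40.5]
tool_rot: [3.142, -0.013, 2.094]
force: [-0.1, -0.5, -0.1]
width: 9.9
gripper_force: 0.0
```

```bash
python3 - <<'E'
from h import *
s=telemetry.read_state(); print(s["qpos"].round(3),s["eef_pos"],s["tool_rot"],s["force"])
E
```

```text
[-0.183  0.709  0.229  2.275 -0.743  0.238  1.244] [422.95538437 -12.58511083  40.54881329] [ 3.14151148 -0.01297632  2.09362005] [-0.08461238 -0.45301323 -0.09518353]
```

Call:
move_arm(steps=[[0, 0, 0, 0, -0.005, 0, 0.0854], [0, 0, 0, 0, 0, 0, 0.0854], [0, 0, 0, 0, 0, -0.01, 0.0854]])

```text
clock: 5.0
eef_pos: [423.4, -18.0, 30.9]
tool_rot: [3.14, -0.012, 2.093]
force: [0.0, 0.6, -0.2]
width: 52.7
gripper_force: 0.0
```

```bash
python3 - <<'E'
from h import *
s=telemetry.read_state(); print(s["qpos"].round(3),s["eef_pos"],s["tool_rot"],s["force"])
E
```

```text
[-0.188  0.736  0.257  2.278 -0.892  0.236  1.406] [423.44164677 -17.97744957  30.92046822] [ 3.14014649 -0.01248479  2.09346432] [ 0.0286595   0.6378789  -0.21014472]
```

Call:
move_arm(steps=[[0, 0, 0, 0, 0, 0, 0.0854], [0, 0, 0, 0.0005, 0.0005, -0.005, 0.0854], [0, 0, 0, 0, 0, -0.005, 0.0854], [0, 0, 0, 0, 0, -0.005, 0.0854]])

```text
clock: 5.4
eef_pos: [423.3, -17.0, 15.3]
tool_rot: [-3.141, -0.013, 2.094]
force: [-1.2, -0.4, 0.5]
width: 85.3
gripper_force: 0.0
```

```bash
python3 - <<'E'
from h import *
s=telemetry.read_state(); print(s["qpos"].round(3),s["eef_pos"],s["tool_rot"],s["force"])
E
```

```text
[-0.208  0.777  0.284  2.281 -1.088  0.236  1.598] [423.28394734 -17.04779069  15.32041631] [-3.14105329 -0.01319977  2.09358236] [-1.2023725  -0.43326328  0.48601488]
```

Call:
move_arm(steps=[[0, 0, 0, 0, 0, 0, 0.01], [0, 0, 0, 0, 0, 0, 0.01], [0, 0, 0, 0, 0, 0, 0.01], [0, 0, 0, 0, 0, 0, 0.01], [0, 0, 0, 0, 0, 0, 0.01]])

```text
clock: 5.9
eef_pos: [423.4, -17.1, 15.8]
tool_rot: [3.141, -0.013, 2.093]
force: [-1.1, 1.1, 6.2]
width: 20.3
gripper_force: 58.9
```

Call:
move_arm(steps=[[0, 0, 0, 0, 0, 0, 0.01], [0, 0, 0, 0, 0, 0, 0.01]])

```text
clock: 6.1
eef_pos: [423.4, -17.1, 15.8]
tool_rot: [3.141, -0.013, 2.094]
force: [-0.8, 0.2, 5.8]
width: 20.6
gripper_force: 59.0
```

Call:
move_arm(steps=[[0, 0, 0, 0, 0, 0.02, 0.01], [0, 0, 0, 0, 0, 0.035, 0.01], [0, 0, 0, 0.01, 0, 0.04, 0.01], [0, 0, -2, 0.02, 0.01, 0.035, 0.01], [0, 0, -3, 0.025, 0.015, 0.03, 0.01]])

```text
clock: 6.6
eef_pos: [478.0, 7.3, 177.6]
tool_rot: [-3.141, -0.012, 2.002]
force: [0.8, -0.9, -1.6]
width: 20.5
gripper_force: 58.7
```

Call:
move_arm(steps=[[0, 0, -4, 0.03, 0.02, 0, 0.01], [0, 0, -4, 0.03, 0.025, 0, 0.01], [0, 0, -4, 0.03, 0.025, 0, 0.01], [0, 0, -4, 0.03, 0.025, 0, 0.01], [0, 0, 0, 0, 0, 0, 0.01]])

```text
clock: 7.1
eef_pos: [601.2, 108.1, 174.2]
tool_rot: [3.14, -0.014, 1.734]
force: [-1.7, -0.1, -0.9]
width: 20.4
gripper_force: 58.9
```

```bash
python3 - <<'E'
from h import *
s=telemetry.read_state(); print(s["qpos"].round(3),s["eef_pos"],s["tool_rot"],s["force"],s["width"])
E
```

```text
[-0.718  0.811  0.899  1.707 -0.754  1.007  0.625] [601.23634451 108.1096889  174.1717895 ] [ 3.14017673 -0.01367168  1.73379326] [-1.72361297 -0.07093201 -0.86242298] 20.401240942451654
```

Call:
move_arm(steps=[[0, 0, -1.3, 0.0218, 0.0129, 0, 0.01], [0, 0, 0, 0, 0, -0.016, 0.01], [0, 0, 0, 0, 0, 0, 0.01], [0, 0, 0, 0, 0, 0, 0.01]])

```text
clock: 7.5
eef_pos: [618.7, 114.9, 158.8]
tool_rot: [-3.139, -0.013, 1.703]
force: [0.3, -1.0, -0.9]
width: 20.5
gripper_force: 58.9
```

```bash
python3 - <<'E'
from h import *
print(telemetry.read_state()["eef_pos"],telemetry.read_state()["tool_rot"])
rows=[]
for cam in("side",):
    im,d=eyes.get_image(cam)
    rows.append(rect(im,cam,(623,121),8,133,50,390))
    rows.append(cv2.resize(im[175:275,285:385],(390,390),interpolation=cv2.INTER_CUBIC))
cv2.imwrite("pics/c.png",np.hstack(rows))
im,d=eyes.get_image("top"); cv2.imwrite("pics/ctop.png",im)
E
```

```text
[618.67937927 114.94326058 158.77957944] [-3.13871585 -0.01285757  1.70341794]
```

View pics/c.png

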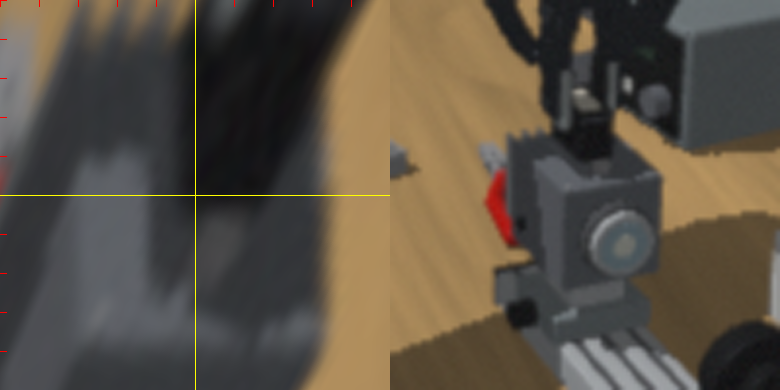

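Call:
move_arm(steps=[[0, 0, 0.4, 0.0033, 0.006, 0, 0.01], [0, 0, 0, 0, 0, 0, 0.01], [0, 0, 0, 0, 0, 0, 0.01]])

```text
clock: 7.9
eef_pos: [623.5, 122.2, 159.5]
tool_rot: [-3.141, -0.013, 1.712]
force: [-0.2, -0.4, -0.5]
width: 20.5
gripper_force: 58.9
```

```bash
python3 - <<'E'
from h import *
s=telemetry.read_state(); print(s["qpos"].round(3),s["eef_pos"],s["tool_rot"])
c="side"; im,d=eyes.get_image(c)
o=im[170:240,300:370]; o=cv2.resize(cv2.convertScaleAbs(o,alpha=1.8,beta=10),(600,600),interpolation=cv2.INTER_CUBIC)
# predicted battery bottom outline + bay mouth (yellow) at z=bottom and 133
K=eyes.calibration(c);A=att(K)
def pr(p): q=A.T@(np.array(p)-K["position"]); return np.array([q[0]/q[2]*K["fx"]+K["cx"],q[1]/q[2]*K["fy"]+K["cy"]])
def box(cx,cy,z,yaw,lx,ly,col):
    t=np.radians(yaw);P=[]
    for a,b in((1,1),(1,-1),(-1,-1),(-1,1)):
        x,y=a*lx/2,b*ly/2; P.append((pr((cx+np.cos(t)*x-np.sin(t)*y,cy+np.sin(t)*x+np.cos(t)*y,z))-(300,170)+.5)*600/70)
    cv2.polylines(o,[np.array(P).astype(np.int32)],True,col,1)
e=s["eef_pos"]; z0=e[2]-15.8
box(623,120.7,133,8,25.5,47.5,(0,255,255)); box(623,120.7,133,8,64,80,(0,255,0))
box(e[0]+.3,e[1]-.3,z0,8,22,44,(0,0,255)); box(e[0]+.3,e[1]-.3,z0+30,8,22,44,(255,0,255))
cv2.imwrite("pics/d.png",o)
E
```

```text
[-0.71   0.86   0.888  1.647 -0.776  1.024  0.581] [623.47277153 122.24969267 159.49020747] [-3.1413999  -0.01327219  1.7123944 ]
```

View pics/d.png

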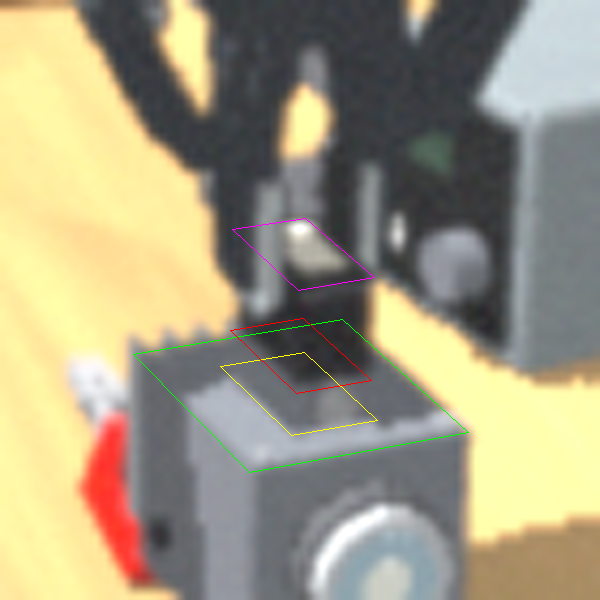

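```bash
python3 - <<'E'
from h import *
im,d=eyes.get_image("side"); C=cloud("side",d)
t=np.radians(8); x=np.array([np.cos(t),np.sin(t)]); y=np.array([-np.sin(t),np.cos(t)])
D=C[...,:2]-[623,120.7]; X=D@x; Y=D@y; Z=C[...,2]
for r in range(196,224,2):
    print(r," ".join(f"{c}:{X[r,c]:.0f},{Y[r,c]:.0f},{Z[r,c]:.0f},{im[r,c].mean():.0f}" for c in range(330,348,2)))
h=(abs(Z-133)<3)&(abs(X)<45)&(abs(Y)<55)
print(np.percentile(X[h],[1,99]),np.percentile(Y[h],[1,99]),np.median(Z[h]))
E
```

```text
196 330:-16,-9,188,73 332:-12,-11,188,71 334:5,13,176,142 336:10,13,175,76 338:11,5,178,26 340:13,-1,180,25 342:15,-7,182,68 344:21,-5,181,48 346:182,308,34,103
198 330:-15,-7,182,74 332:-11,-8,182,68 334:-0,3,176,92 336:4,2,175,90 338:8,-1,176,55 340:12,-3,176,25 342:14,-11,179,68 344:21,-5,176,41 346:180,303,29,85
200 330:-15,-8,178,75 332:-12,-12,179,63 334:-4,-6,175,70 336:-2,-11,177,89 338:3,-11,176,86 340:8,-13,176,49 342:16,-6,172,62 344:22,-5,170,38 346:181,304,22,28
202 330:-16,-9,173,75 332:-12,-11,173,64 334:-8,-14,174,27 336:-6,-21,177,38 338:1,-17,174,32 340:3,-23,176,26 342:9,-20,174,31 344:183,323,7,67 346:183,307,13,40
204 330:-15,-7,167,93 332:-11,-9,167,61 334:-9,-17,170,33 336:-6,-20,171,36 338:-1,-21,171,32 340:4,-21,170,31 342:11,-18,168,42 344:183,321,1,122 346:189,320,0,109
206 330:-10,3,157,64 332:-8,-5,160,32 334:-9,-18,166,22 336:-6,-21,166,21 338:-1,-21,166,19 340:4,-22,165,19 342:10,-19,163,35 344:174,302,3,130 346:179,299,3,132
208 330:-10,4,152,24 332:-10,-7,157,24 334:-9,-16,160,21 336:-8,-25,164,18 338:-1,-22,161,22 340:4,-21,160,21 342:10,-20,158,44 3
[... 539 characters left out ...]
,120,56 334:10,22,120,56 336:16,23,118,55 338:12,4,127,70 340:13,-5,131,69 342:15,-11,133,55 344:18,-16,135,53 346:23,-16,134,54
218 330:-17,-13,135,96 332:4,21,116,65 334:11,24,113,55 336:14,20,115,56 338:9,-1,125,70 340:10,-10,129,72 342:14,-12,129,58 344:14,-23,134,53 346:17,-28,135,55
220 330:-20,-20,134,98 332:-16,-23,134,97 334:-11,-23,133,78 336:-8,-27,134,87 338:-4,-30,135,93 340:0,-31,135,95 342:4,-34,136,96 344:10,-33,134,88 346:13,-36,134,88
222 330:-27,-36,137,109 332:-22,-35,135,97 334:-18,-37,136,95 336:-12,-37,135,94 338:-8,-38,134,88 340:-3,-39,134,80 342:1,-41,134,72 344:6,-41,133,66 346:11,-42,132,62
[-32.11479156  32.59868377] [-43.28713004  38.81624131] 134.44851534041783
```

Call:
move_arm(steps=[[0, 0, 0, -0.001, -0.0021, 0, 0.01], [0, 0, 0, 0, 0, -0.005, 0.01], [0, 0, 0, 0, 0, -0.004, 0.01], [0, 0, 0, 0, 0, 0, 0.01]])

```text
clock: 8.4
eef_pos: [621.8, 119.9, 149.3]
tool_rot: [-3.14, -0.013, 1.712]
force: [-0.3, 0.2, -0.2]
width: 20.5
gripper_force: 58.9
```

Call:
move_arm(steps=[[0, 0, 0, 0.0005, 0.0002, -0.002, 0.01], [0, 0, 0, 0, 0, -0.002, 0.01], [0, 0, 0, 0, 0, -0.001, 0.01], [0, 0, 0, 0, 0, 0, 0.01]])

```text
clock: 8.8
eef_pos: [622.8, 120.0, 145.1]
tool_rot: [-3.141, -0.013, 1.712]
force: [-0.4, 0.2, -0.7]
width: 20.5
gripper_force: 58.9
```

Call:
move_arm(steps=[[0, 0, 0, 0, 0, -0.002, 0.01], [0, 0, 0, 0, 0, -0.002, 0.01], [0, 0, 0, 0, 0, -0.001, 0.01], [0, 0, 0, 0, 0, 0, 0.01]])

```text
clock: 9.2
eef_pos: [622.3, 119.8, 140.4]
tool_rot: [-3.14, -0.013, 1.711]
force: [-2.7, -0.3, 4.7]
width: 20.3
gripper_force: 59.5
```

Call:
move_arm(steps=[[0, 0, 0, 0, 0, -0.002, 0.01], [0, 0, 0, 0, 0, -0.002, 0.01], [0, 0, 0, 0, 0, -0.001, 0.01], [0, 0, 0, 0, 0, 0, 0.01]])

```text
clock: 9.6
eef_pos: [622.1, 120.0, 134.5]
tool_rot: [-3.139, -0.013, 1.712]
force: [-3.6, -1.5, -2.1]
width: 20.3
gripper_force: 58.8
```

Call:
move_arm(steps=[[0, 0, 0, 0, 0, 0, 0.05], [0, 0, 0, 0, 0, 0, 0.05], [0, 0, 0, 0, 0, 0, 0.05], [0, 0, 0, 0, 0, 0.015, 0.05], [0, 0, 0, 0, 0, 0.02, 0.05]])

```text
clock: 10.1
eef_pos: [622.7, 120.0, 170.8]
tool_rot: [-3.14, -0.013, 1.711]
force: [1.1, 0.2, -0.1]
width: 49.9
gripper_force: 0.0
```

Call:
move_arm(steps=[[0, 0, 0, 0, 0, 0, 0], [0, 0, 0, 0, 0, 0, 0], [0, 0, 0, 0, 0, 0, 0], [0, 0, 0, 0, 0, 0, 0], [0, 0, 0, 0, 0, -0.01, 0]])

```text
clock: 10.6
eef_pos: [623.5, 119.8, 160.6]
tool_rot: [3.14, -0.013, 1.712]
force: [-0.5, 0.7, 0.4]
width: -0.1
gripper_force: 0.0
```

```bash
python3 - <<'E'
from h import *
s=telemetry.read_state(); print(s["eef_pos"],s["width"],s["force"])
im,d=eyes.get_image("side"); C=cloud("side",d)
t=np.radians(8); x=np.array([np.cos(t),np.sin(t)]); y=np.array([-np.sin(t),np.cos(t)])
D=C[...,:2]-[623,120.7]; X=D@x; Y=D@y; Z=C[...,2]
for r in range(200,222,2):
    print(r," ".join(f"{c}:{X[r,c]:.0f},{Y[r,c]:.0f},{Z[r,c]:.0f},{im[r,c].mean():.0f}" for c in range(330,348,2)))
E
```

```text
[623.53440367 119.8437827  160.57945285] -0.12713376281741798 [-0.513172    0.69718723  0.38365025]
200 330:-415,-890,593,43 332:-9,-5,175,28 334:-6,-9,176,58 336:-1,-10,176,74 338:4,-10,175,66 340:11,-7,173,50 342:188,347,4,95 344:183,322,14,31 346:179,301,23,29
202 330:148,352,1,110 332:-9,-6,171,40 334:-5,-7,170,67 336:-1,-9,171,73 338:4,-10,171,68 340:177,339,2,108 342:180,331,4,127 344:184,324,6,78 346:180,302,16,39
204 330:140,334,3,122 332:145,331,3,100 334:-5,-8,166,75 336:-415,-890,593,75 338:5,-9,165,79 340:170,323,2,129 342:178,325,0,134 344:181,318,2,127 346:189,319,0,109
206 330:-4,16,151,85 332:1,15,150,107 334:5,13,151,112 336:8,8,152,81 338:156,309,3,122 340:161,304,5,120 342:167,303,4,134 344:174,303,3,134 346:180,301,2,131
208 330:-7,9,150,78 332:-4,5,150,164 334:1,4,150,149 336:4,-0,151,81 338:9,-1,151,45 340:28,29,135,60 342:34,30,134,110 344:168,289,3,136 346:172,284,4,134
210 330:-10,4,147,37 332:-8,-4,150,71 334:-6,-10,152,162 336:-0,-9,151,145 338:4,-12,151,79 340:9,-12,150,36 342:27,14,136,59 344:30,10,138,106 346:168,276,2,135
212 330:-10,3,142,28 332:-10,-8,147,45 334:-10,-20,152,59 336:-5,-20,151,72 338:-2,-25,153,42 340:4,-22,150,23 342:10,-20,149,48 344:28,5,135,70 346:32,3,135,92
214 330:-13,-4,140,27 332:-10,-10,143,28 334:-10,-21,147,33 336:-6,-22,147,40 338:-1,-23,146,36 340:4,-22,145,27 342:9,-24,145,34 344:22,-8,136,52 346:26,-8,135,55
216 330:-11,-0,133,48 332:-10,-9,137,27 334:-12,-24,144,25 336:-8,-28,145,22 338:-2,-24,142,22 340:3,-24,141,21 342:9,-24,140,32 344:18,-15,135,53 346:22,-18,135,53
218 330:-15,-10,133,96 332:-11,-11,133,49 334:-11,-24,139,24 336:-6,-23,138,21 338:-1,-23,136,24 340:4,-23,135,27 342:10,-22,134,43 344:14,-23,134,54 346:18,-27,135,53
220 330:-21,-24,135,97 332:-17,-26,136,96 334:-12,-26,135,62 336:-9,-30,136,84 338:-3,-28,134,86 340:-0,-32,135,90 342:4,-34,136,96 344:8,-36,136,88 346:11,-40,136,86
```

Call:
move_arm(steps=[[0, 0, 0, -0.0006, 0, -0.006, 0], [0, 0, 0, 0, 0, -0.004, 0], [0, 0, 0, 0, 0, -0.002, 0], [0, 0, 0, 0, 0, -0.002, 0], [0, 0, 0, 0, 0, 0, 0]])

```text
clock: 11.15
eef_pos: [622.2, 119.9, 146.1]
tool_rot: [-3.141, -0.013, 1.711]
force: [0.1, -0.0, -0.8]
width: 0.1
gripper_force: 0.0
```

Call:
move_arm(steps=[[0, 0, 0, 0, 0, -0.002, 0], [0, 0, 0, 0, 0, -0.002, 0], [0, 0, 0, 0, 0, -0.001, 0], [0, 0, 0, 0, 0, 0, 0]])

```text
clock: 11.55
eef_pos: [622.4, 120.0, 141.1]
tool_rot: [-3.141, -0.013, 1.712]
force: [-0.5, -0.7, 0.2]
width: 0.0
gripper_force: 0.0
```

```bash
python3 - <<'E'
from h import *
s=telemetry.read_state(); print(s["eef_pos"],s["width"],s["force"])
im,d=eyes.get_image("side"); C=cloud("side",d)
t=np.radians(8); x=np.array([np.cos(t),np.sin(t)]); y=np.array([-np.sin(t),np.cos(t)])
D=C[...,:2]-[623,120.7]; X=D@x; Y=D@y; Z=C[...,2]
for r in range(200,222,2):
    print(r," ".join(f"{c}:{X[r,c]:.0f},{Y[r,c]:.0f},{Z[r,c]:.0f},{im[r,c].mean():.0f}" for c in range(330,348,2)))
cv2.imwrite("pics/e.png",cv2.resize(im[170:240,300:370],(500,500),interpolation=cv2.INTER_CUBIC))
E
```

```text
[622.38464489 120.01054994 141.13383805] 0.028156227804640853 [-0.4976323  -0.70465173  0.2427795 ]
200 330:-13,-3,175,27 332:-11,-11,178,28 334:-5,-8,176,74 336:-2,-13,177,62 338:3,-12,176,78 340:11,-5,172,40 342:191,354,0,96 344:180,316,17,33 346:182,306,21,28
202 330:-13,-4,171,28 332:-11,-9,172,32 334:-5,-7,171,75 336:-1,-10,171,57 338:4,-10,170,75 340:10,-7,168,43 342:182,334,3,123 344:184,324,6,77 346:181,304,15,40
204 330:-12,-2,165,26 332:-10,-8,167,33 334:-5,-9,166,75 336:-1,-11,167,55 338:6,-6,164,75 340:11,-6,162,46 342:176,322,2,130 344:181,317,3,128 346:186,314,3,109
206 330:-13,-4,161,27 332:-9,-6,161,31 334:-7,-12,163,75 336:-2,-12,162,56 338:3,-12,161,76 340:13,-3,156,44 342:168,304,4,130 344:173,300,4,135 346:181,303,2,131
208 330:-14,-6,157,26 332:-9,-7,156,33 334:-6,-11,157,75 336:-0,-9,155,54 338:4,-10,155,75 340:12,-5,152,42 342:33,28,134,108 344:168,290,3,135 346:176,292,0,133
210 330:-6,10,143,76 332:-9,-7,151,39 334:-7,-13,153,75 336:-0,-10,151,50 338:2,-15,152,75 340:23,18,135,58 342:28,18,134,61 344:31,13,136,106 346:169,277,1,135
212 330:-10,2,142,39 332:-8,-4,145,64 334:-4,-8,146,79 336:-0,-10,146,56 338:6,-8,144,68 340:18,7,136,72 342:22,5,136,72 344:27,3,136,69 346:32,3,135,92
214 330:-10,1,138,47 332:-11,-11,143,35 334:-7,-14,144,75 336:-3,-16,144,86 338:2,-16,143,65 340:7,-15,142,31 342:19,-2,134,46 344:23,-6,135,55 346:27,-8,135,54
216 330:-11,-1,134,50 332:-12,-14,139,46 334:-12,-24,144,33 336:-7,-25,144,27 338:-2,-25,143,26 340:4,-23,140,29 342:8,-24,140,40 344:16,-19,137,53 346:22,-17,135,54
218 330:-16,-12,134,95 332:-12,-14,134,50 334:-12,-24,139,34 336:-5,-20,136,27 338:-1,-22,136,28 340:5,-22,135,28 342:8,-26,136,37 344:14,-24,134,57 346:18,-25,134,67
220 330:-21,-22,134,98 332:-17,-25,135,96 334:-12,-25,134,62 336:-9,-30,136,84 338:-4,-30,135,85 340:0,-31,135,88 342:5,-32,134,88 344:7,-39,137,96 346:13,-37,135,96
```

View pics/e.png

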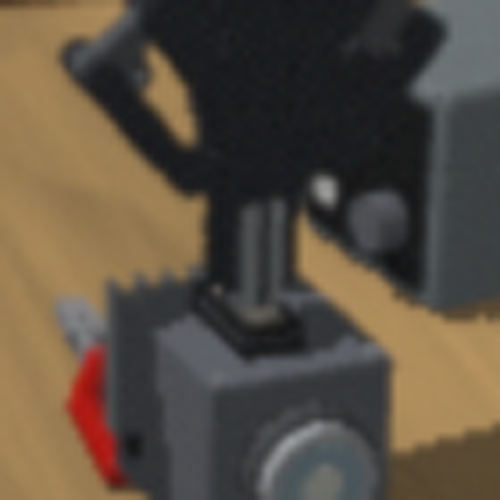

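Call:
move_arm(steps=[[0, 0, 0, 0, 0, -0.002, 0], [0, 0, 0, 0, 0, -0.002, 0], [0, 0, 0, 0, 0, -0.001, 0], [0, 0, 0, 0, 0, 0, 0]])

```text
clock: 12.0
eef_pos: [622.5, 120.0, 136.2]
tool_rot: [3.142, -0.013, 1.712]
force: [0.2, 0.7, 0.3]
width: 0.3
gripper_force: 0.4
```

Call:
move_arm(steps=[[0, 0, 0, 0, 0, -0.001, 0], [0, 0, 0, 0, 0, -0.001, 0], [0, 0, 0, 0, 0, 0, 0]])

```text
clock: 12.3
eef_pos: [622.5, 120.0, 134.4]
tool_rot: [3.142, -0.013, 1.712]
force: [0.6, 0.3, 0.9]
width: -0.0
gripper_force: 1.2
```

Call:
move_arm(steps=[[0, 0, 0, 0, 0, -0.001, 0], [0, 0, 0, 0, 0, -0.001, 0], [0, 0, 0, 0, 0, 0, 0]])

```text
clock: 12.6
eef_pos: [622.6, 120.3, 134.1]
tool_rot: [3.141, -0.015, 1.712]
force: [-3.9, 1.7, 14.2]
width: -0.1
gripper_force: 6.8
```

Call:
move_arm(steps=[[0, 0, 0, 0, 0, -0.001, 0], [0, 0, 0, 0, 0, 0, 0], [0, 0, 0, 0, 0, 0, 0]])

```text
clock: 12.9
eef_pos: [622.6, 120.3, 134.1]
tool_rot: [3.14, -0.015, 1.712]
force: [-4.3, 2.0, 20.1]
width: -0.3
gripper_force: 9.7
```

Call:
move_arm(steps=[[0, 0, 0, 0, 0, 0.01, 0], [0, 0, 0, 0, 0, 0.03, 0], [0, 0, 0, -0.01, 0.01, 0.04, 0.0854], [0, 0, 0, -0.02, 0.02, 0.02, 0.0854], [0, 0, 0, -0.025, 0.025, 0, 0.0854]])

```text
clock: 13.4
eef_pos: [569.1, 173.7, 234.4]
tool_rot: [3.136, -0.012, 1.709]
force: [1.1, 0.5, -1.2]
width: 42.8
gripper_force: 0.0
```

```bash
python3 - <<'E'
from h import *
s=telemetry.read_state(); print(s["qpos"].round(3),s["eef_pos"],s["tool_rot"],s["force"])
im,d=eyes.get_image("side"); C=cloud("side",d)
t=np.radians(8); x=np.array([np.cos(t),np.sin(t)]); y=np.array([-np.sin(t),np.cos(t)])
D=C[...,:2]-[623,120.7]; X=D@x; Y=D@y; Z=C[...,2]
b=(abs(X)<9)&(abs(Y)<18)&(Z>100)&(Z<160); h=(abs(X)<30)&(abs(X)>16)&(abs(Y)<30)&(Z>100)&(Z<160)
print("batt",np.median(Z[b]),b.sum(),"hous",np.median(Z[h]),h.sum())
cv2.imwrite("pics/f.png",cv2.resize(im[170:240,300:370],(500,500),interpolation=cv2.INTER_CUBIC))
E
```

```text
[-0.893  0.734  0.984  1.697 -0.695  1.092  0.449] [569.14268034 173.72028246 234.40894084] [ 3.13610179 -0.01241628  1.70888491] [ 1.12894966  0.47538629 -1.15115212]
batt 136.19461960918403 46 hous 135.20697195147523 142
```

View pics/f.png

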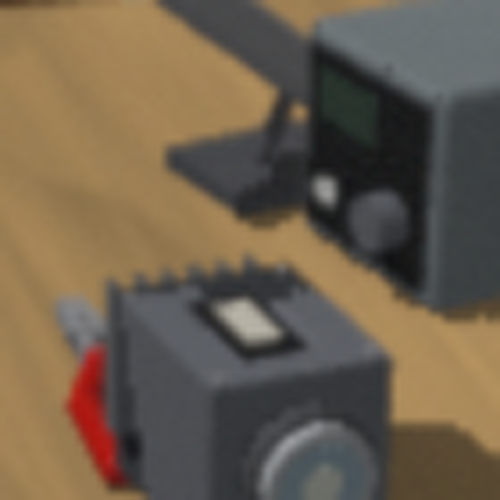

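Call:
move_arm(steps=[[0, 0, 8, -0.019, 0.02, 0, 0.0854], [0, 0, 8, -0.019, 0.02, 0, 0.0854], [0, 0, 8, -0.019, 0.02, 0, 0.0854], [0, 0, 8, -0.019, 0.02, 0, 0.0854], [0, 0, 8, -0.019, 0.02, 0, 0.0854]])

```text
clock: 13.95
eef_pos: [471.0, 275.6, 230.9]
tool_rot: [-3.14, -0.013, 2.416]
force: [1.4, 0.3, -1.3]
width: 85.6
gripper_force: 0.0
```

Call:
move_arm(steps=[[0, 0, 8, -0.015, 0.02, -0.02, 0.0854], [0, 0, 8, 0, 0, -0.02, 0.0854], [0, 0, 8, 0, 0, -0.02, 0.0854], [0, 0, 8, 0, 0, -0.02, 0.0854], [0, 0, 8, 0, 0, -0.02, 0.0854]])

```text
clock: 14.45
eef_pos: [456.8, 294.9, 130.2]
tool_rot: [-3.141, -0.014, 3.114]
force: [-0.5, 0.1, 1.1]
width: 85.3
gripper_force: 0.0
```

```bash
cat > st.py <<'E'
from h import *
import sys
s=telemetry.read_state(); print(s["qpos"].round(3),s["eef_pos"].round(2),s["tool_rot"].round(4),s["force"].round(1),s["width"].round(1))
if len(sys.argv)>1:
    yaw=float(sys.argv[1]); k=round((s["tool_rot"][2]-np.radians(yaw))/np.pi); T=R.from_euler('xyz',[np.pi,0,np.radians(yaw)+k*np.pi])
    print("turn deg",np.degrees((T*R.from_euler('xyz',s["tool_rot"]).inv()).as_rotvec()).round(2))
E
python3 st.py 15
```

```text
Traceback (most recent call last):
  File "st.py", line 3, in <module>
    s=telemetry.read_state(); print(s["qpos"].round(3),s["eef_pos"].round(2),s["tool_rot"].round(4),s["force"].round(1),s["width"].round(1))
                                                                                                                        ^^^^^^^^^^^^^^^^
AttributeError: 'float' object has no attribute 'round'
```

```bash
sed -i 's/s\["width"\].round(1)/s["width"]/' st.py; python3 st.py 15; python3 - <<'E'
from h import *
im,d=eyes.get_image("side"); C=cloud("side",d)
t=np.radians(15); x=np.array([np.cos(t),np.sin(t)]); y=np.array([-np.sin(t),np.cos(t)])
D=C[...,:2]-[453.4,297.6]; X=D@x; Y=D@y; Z=C[...,2]
for r in range(220,248,2):
    print(r," ".join(f"{c}:{X[r,c]:.0f},{Y[r,c]:.0f},{Z[r,c]:.0f}" for c in range(246,272,2)))
b=(abs(X)<13)&(Y<0)&(Y>-30)&(Z>14)&(Z<36)
print("front face Y",np.median(Y[b]),np.polyfit(X[b],Y[b],1),b.sum())
print(np.percentile(X[(Y<-5)&(Y>-25)&(Z>14)&(Z<36)&(abs(X)<30)],[2,98]))
E
```

```text
[-0.956  0.682  0.528  1.911 -0.525  0.702  1.432] [456.8  294.89 130.15] [-3.1405 -0.0139  3.1142] [-0.5  0.1  1.1] 85.31936213147728
turn deg [ 0.15 -0.78 16.57]
220 246:21,118,3 248:29,122,0 250:33,117,1 252:38,114,1 254:43,110,2 256:44,96,8 258:45,83,13 260:45,68,19 262:49,63,20 264:54,60,20 266:61,63,17 268:67,62,17 270:72,60,16
222 246:18,109,2 248:22,105,2 250:28,104,2 252:33,101,1 254:38,98,2 256:43,95,2 258:44,82,7 260:47,75,9 262:47,58,17 264:54,61,14 266:60,62,12 268:66,61,11 270:72,60,10
224 246:13,98,1 248:18,94,2 250:22,90,2 252:-1,13,41 254:3,7,43 256:7,3,43 258:13,4,42 260:17,-1,43 262:47,60,9 264:53,60,8 266:58,58,8 268:66,61,4 270:72,61,3
226 246:8,86,1 248:-15,8,41 250:-11,2,42 252:-7,-2,43 254:-2,-4,43 256:3,-7,43 258:8,-8,42 260:13,-9,41 262:17,-12,42 264:53,60,2 266:59,60,0 268:62,52,3 270:68,51,2
228 246:2,70,3 248:-16,6,36 250:-14,-5,40 252:-12,-13,43 254:-7,-15,43 256:-2,-18,43 258:5,-14,39 260:11,-14,38 262:17,-13,36 264:47,46,3 266:52,43,3 268:58,43,2 270:61,37,3
230 246:-4,55,5 248:-17,4,31 250:-16,-9,37 252:-12,-13,37 254:-5,-10,34 256:-0,-12,34 258:3,-18
[... 886 characters left out ...]
0:4,-26,9 262:10,-25,7 264:13,-30,9 266:19,-32,8 268:24,-33,7 270:27,-39,9
242 246:-32,-14,7 248:-27,-16,6 250:-24,-23,9 252:-19,-25,9 254:-16,-31,11 256:-8,-26,6 258:-5,-33,8 260:0,-34,8 262:4,-39,9 264:10,-39,7 266:14,-42,8 268:19,-45,8 270:23,-47,8
244 246:-37,-28,9 248:-33,-32,10 250:-27,-31,7 252:-23,-34,8 254:-19,-38,8 256:-13,-38,7 258:-9,-43,8 260:-4,-43,7 262:-0,-48,9 264:5,-50,8 266:9,-53,8 268:15,-54,7 270:18,-59,9
246 246:-41,-37,8 248:-35,-38,7 250:-31,-41,8 252:-28,-49,10 254:-22,-47,8 256:-17,-48,7 258:-13,-51,7 260:-9,-57,9 262:-3,-56,7 264:2,-55,5 266:4,-64,9 268:8,-69,10 270:13,-70,9
front face Y -14.665925826940898 [  0.03421371 -14.83369314] 69
[-17.8097091   15.50494227]
```

Call:
move_arm(steps=[[0.15, -0.78, 6, -0.0033, 0.0022, -0.02, 0.0854], [0, 0, 6, 0, 0, -0.02, 0.0854], [0, 0, 5.6, 0, 0, -0.02, 0.0854], [0, 0, 0, 0, 0, -0.01, 0.0854], [0, 0, 0, 0, 0, 0, 0.0854]])

```text
clock: 15.0
eef_pos: [453.3, 296.5, 60.3]
tool_rot: [3.141, -0.002, -2.872]
force: [-0.0, 0.4, -0.1]
width: 85.2
gripper_force: 0.0
```

```bash
python3 st.py 16
```

```text
[-0.858  0.763  0.355  1.961 -0.519  0.509  1.708] [453.3  296.47  60.29] [ 3.1406e+00 -2.0000e-03 -2.8720e+00] [-0.   0.4 -0.1] 85.2193102112798
turn deg [-0.02 -0.13  0.56]
```

Call:
move_arm(steps=[[0, -0.13, 0.5, 0, 0.0005, -0.02, 0.0854], [0, 0, 0, 0, 0, -0.02, 0.0854], [0, 0, 0, 0, 0, -0.009, 0.0854], [0, 0, 0, 0, 0, 0, 0.0854], [0, 0, 0, 0, 0, 0, 0.0854]])

```text
clock: 15.5
eef_pos: [454.5, 297.8, 13.0]
tool_rot: [3.14, 0.004, -2.86]
force: [0.2, -0.2, -0.3]
width: 85.3
gripper_force: 0.0
```

```bash
python3 st.py 16
```

```text
[-0.815  0.838  0.286  1.972 -0.56   0.405  1.753] [454.55 297.82  13.04] [ 3.1403  0.0037 -2.8603] [ 0.2 -0.2 -0.3] 85.30579875146385
turn deg [-0.13  0.19 -0.12]
```

Call:
move_arm(steps=[[-0.13, 0.19, -0.1, -0.0008, -0.0005, -0.001, 0.0854], [0, 0, 0, 0, 0, 0, 0.05], [0, 0, 0, 0, 0, 0, 0.035], [0, 0, 0, 0, 0, 0, 0.015], [0, 0, 0, 0, 0, 0, 0.015]])

```text
clock: 16.0
eef_pos: [453.3, 297.2, 11.4]
tool_rot: [3.142, -0.001, -2.861]
force: [0.3, -0.7, 1.0]
width: 28.2
gripper_force: 0.3
```

Call:
move_arm(steps=[[0, 0, 0, 0, 0, 0, 0.015], [0, 0, 0, 0, 0, 0, 0.015], [0, 0, 0, 0, 0, 0, 0.015]])

```text
clock: 16.3
eef_pos: [453.5, 297.3, 11.6]
tool_rot: [3.141, -0.0, -2.861]
force: [-0.3, -1.1, 5.8]
width: 26.9
gripper_force: 59.6
```

```bash
python3 st.py 16
```

```text
[-0.816  0.841  0.286  1.972 -0.56   0.407  1.752] [453.47 297.29  11.62] [ 3.1414e+00 -4.0000e-04 -2.8612e+00] [-0.3 -1.1  5.8] 26.89355872232005
turn deg [-0.01 -0.03 -0.07]
```

Call:
move_arm(steps=[[0, 0, 0, 0, 0, 0.02, 0.015], [0, 0, 0, 0, 0, 0.04, 0.015], [0, 0, 0, 0, 0, 0.045, 0.015], [0, 0, 0, 0, 0, 0.045, 0.015], [0, 0, 0, 0, 0, 0.04, 0.015]])

```text
clock: 16.8
eef_pos: [452.9, 297.0, 203.0]
tool_rot: [-3.141, -0.001, -2.861]
force: [0.6, 0.6, -0.9]
width: 26.9
gripper_force: 59.2
```

```bash
python3 - <<'E'
from h import *
out=[]
for cam in("side","top"):
    im,d=eyes.get_image(cam); C=cloud(cam,d)
    t=np.radians(8); x=np.array([np.cos(t),np.sin(t)]); y=np.array([-np.sin(t),np.cos(t)])
    D=C[...,:2]-[641,-2.5]; X=D@x; Y=D@y; Z=C[...,2]; ok=(d>0)&(abs(X)<45)&(Z>15)
    def q(n,m):
        if m.sum()>3: print(cam,n,m.sum(),"X",np.percentile(X[m],[3,50,97]).round(1),"Y",np.percentile(Y[m],[3,50,97]).round(1),"Z",np.percentile(Z[m],[3,50,97]).round(1))
    print(cam,"Y profile z>70:",[(k,int((ok&(Z>70)&(Y>=k)&(Y<k+5)).sum())) for k in range(-120,180,5)])
    q("lens",ok&(Z>78)&(Z<126)&(Y>55)&(Y<82)&(abs(X)<28))
    q("meter",ok&(Z>70)&(Y>-110)&(Y<-55)&(abs(X)<36))
    q("hous",ok&(Z>128)&(Y>60)&(Y<180))
    for a in(-60,-30,0,30):
        m=ok&(Z>18)&(Z<32)&(Y>a)&(Y<a+30); q(f"rail{a}",m)
    a=rect(im,cam,(641,-2.5),8,100,130,390); b=rect(im,cam,(641,-2.5),8,25,130,390); out.append(np.hstack([a,b]))
    for n in("beam_mid","bay_mouth"): print(n,[(w(cam,r["location"]).round(1),r["confidence"]) for r in finder.pinpoint(cam,n)[:1]])
cv2.imwrite("pics/g.png",cv2.resize(np.vstack(out),(600,600)))
E
python3 st.py 8
```

```text
side Y profile z>70: [(-120, 0), (-115, 0), (-110, 106), (-105, 28), (-100, 180), (-95, 166), (-90, 52), (-85, 46), (-80, 26), (-75, 0), (-70, 0), (-65, 0), (-60, 0), (-55, 0), (-50, 0), (-45, 0), (-40, 0), (-35, 0), (-30, 0), (-25, 0), (-20, 0), (-15, 0), (-10, 0), (-5, 0), (0, 0), (5, 0), (10, 0), (15, 0), (20, 0), (25, 0), (30, 0), (35, 0), (40, 0), (45, 0), (50, 0), (55, 0), (60, 13), (65, 167), (70, 65), (75, 45), (80, 270), (85, 121), (90, 49), (95, 48), (100, 52), (105, 46), (110, 42), (115, 43), (120, 42), (125, 45), (130, 50), (135, 44), (140, 44), (145, 40), (150, 44), (155, 36), (160, 38), (165, 1), (170, 4), (175, 17)]
side lens 310 X [-22.   -3.9  19. ] Y [64.7 68.7 81.6] Z [ 85.2 107.1 124. ]
side meter 604 X [-27.2  -7.1  22. ] Y [-108.   -95.1  -79.1] Z [ 78.8 110.3 129.2]
side hous 519 X [-31.8  -3.2  30.6] Y [ 82.  116.5 163.6] Z [128.8 134.8 137. ]
side rail-60 94 X [-30.2 -17.6  19.8] Y [-52.6 -37.  -30.8] Z [20.4 26.9 29.4]
side rail-30 205 X [-29.6  -6.   21. ] Y [-29.3 -15.4  -0.9] Z [21.3 27.1 29.3]
side rail0 197 X [-30.6  -5.1  25.2] Y [ 0.6 16.  29.2] Z [20
[... 924 characters left out ...]
22.8] Y [-104.5  -85.3  -73. ] Z [ 98.5 119.4 130.8]
top hous 650 X [-31.1  -1.1  29.6] Y [ 86.1 126.3 167.5] Z [128.4 132.6 138.3]
top rail-60 199 X [-29.7  -0.9  27.6] Y [-59.2 -45.  -30.9] Z [18.5 24.5 30.3]
top rail-30 194 X [-29.6  -1.7  27.4] Y [-28.9 -14.8  -1.2] Z [18.7 24.4 30.3]
top rail0 192 X [-28.8   0.4  27.9] Y [ 1.1 14.8 29. ] Z [19.1 25.2 30.7]
top rail30 191 X [-28.4  -1.1  27.4] Y [31.  45.  58.8] Z [19.2 25.4 30.9]
beam_mid [(array([645.2,  -4.1,  97. ]), 0.76)]
bay_mouth [(array([624.3, 122.8, 129.8]), 0.81)]
[-0.976  0.565  0.523  1.865 -0.377  0.815  1.595] [451.94 296.84 199.85] [-3.1409 -0.004  -2.8608] [ 0.3 -0.4 -0.7] 26.827389898929813
turn deg [ 0.09 -0.22 -8.09]
```

View pics/g.png

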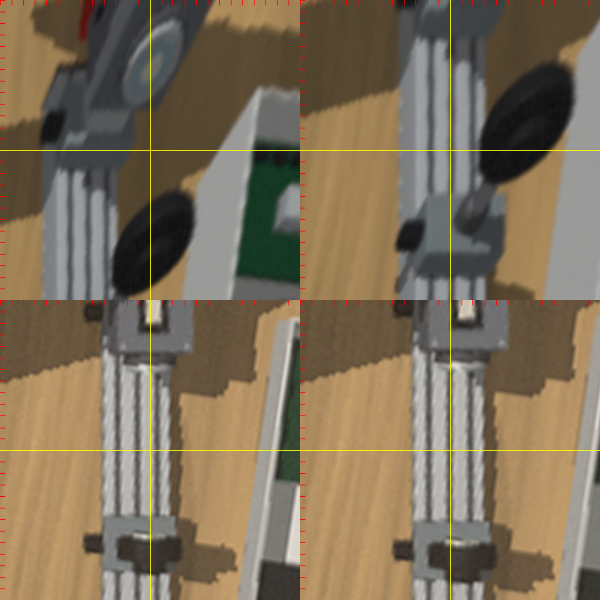

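Call:
move_arm(steps=[[0, 0, -7.6, 0.0145, -0.0232, 0.002, 0.015], [0, 0, -7.6, 0.0145, -0.0232, 0, 0.015], [0, 0, -7.6, 0.0145, -0.0232, 0, 0.015], [0, 0, -7.6, 0.0145, -0.0232, 0, 0.015], [0, 0, -7.6, 0.0145, -0.0232, 0, 0.015]])

```text
clock: 17.6
eef_pos: [525.0, 179.9, 201.3]
tool_rot: [-3.139, -0.004, 2.753]
force: [-0.3, 0.2, -0.8]
width: 27.2
gripper_force: 59.1
```

Call:
move_arm(steps=[[0, 0, -7.6, 0.0145, -0.0232, 0, 0.015], [0, 0, -7.6, 0.0145, -0.0232, 0, 0.015], [0, 0, -7.6, 0.0145, -0.0232, 0, 0.015], [0, 0, -7.6, 0.0145, -0.0232, 0, 0.015], [0, 0, -7.6, 0.0145, -0.0232, 0, 0.015]])

```text
clock: 18.1
eef_pos: [597.5, 64.1, 201.0]
tool_rot: [-3.138, -0.002, 2.09]
force: [0.3, 0.6, -1.0]
width: 27.2
gripper_force: 59.1
```

Call:
move_arm(steps=[[0, 0, -7.6, 0.0145, -0.0232, 0, 0.015], [0, 0, -7.6, 0.0145, -0.0232, 0, 0.015], [0, 0, -7.4, 0.0139, -0.0232, 0, 0.015], [0, 0, 0, 0, 0, 0, 0.015], [0, 0, 0, 0, 0, 0, 0.015]])

```text
clock: 18.6
eef_pos: [640.0, -5.0, 201.1]
tool_rot: [-3.138, -0.001, 1.701]
force: [0.8, -0.5, -1.2]
width: 27.1
gripper_force: 59.2
```

```bash
python3 st.py 97.6
```

```text
[-0.53   0.829  0.935  1.591 -0.726  1.107  0.723] [639.99  -4.96 201.07] [-3.1377e+00 -1.3000e-03  1.7006e+00] [ 0.8 -0.5 -1.2] 27.07102597742768
turn deg [-0.05 -0.23  0.17]
```

Excellent; lower into the beam.

Call:
move_arm(steps=[[0, -0.2, 0.15, 0, 0, -0.03, 0.015], [0, 0, 0, 0, 0, -0.03, 0.015], [0, 0, 0, 0, 0, -0.03, 0.015], [0, 0, 0, 0, 0, -0.0225, 0.015], [0, 0, 0, 0, 0, 0, 0.015]])

```text
clock: 19.1
eef_pos: [637.7, -1.8, 86.6]
tool_rot: [-3.137, -0.004, 1.706]
force: [-0.2, 0.4, -1.5]
width: 27.0
gripper_force: 59.3
```

```bash
python3 st.py 97.6; python3 - <<'E'
from h import *
im,d=eyes.get_image("side"); C=cloud("side",d)
t=np.radians(7.6); x=np.array([np.cos(t),np.sin(t)]); y=np.array([-np.sin(t),np.cos(t)])
D=C[...,:2]-[639.8,-5]; X=D@x; Y=D@y; Z=C[...,2]
m=(abs(X)<45)&(abs(Y)<45)&(Z>70)&(Z<135)&(d>0)
v,u=np.where(m); print(u.min(),u.max(),v.min(),v.max())
for r in range(v.min(),v.max()+1,3): print(r," ".join(f"{c}:{X[r,c]:.0f},{Y[r,c]:.0f},{Z[r,c]:.0f},{im[r,c].mean():.0f}" for c in range(u.min(),u.max()+1,3) if m[r,c]))
u0,v0=int(u.mean())-35,int(v.mean())-35
cv2.imwrite("pics/i.png",cv2.resize(im[v0:v0+80,u0:u0+80],(560,560),interpolation=cv2.INTER_CUBIC)); print(u0,v0)
E
```

```text
[-0.486  0.95   0.823  1.68  -0.855  0.916  0.824] [637.69  -1.81  86.58] [-3.1372 -0.0039  1.7061] [-0.2  0.4 -1.5] 27.003410728371527
turn deg [-0.19 -0.28 -0.15]
344 378 235 262
235 362:15,13,133,57
238 362:15,13,126,63 365:14,-2,134,27 371:26,-6,133,50
241 356:5,21,117,144 359:11,18,117,146 362:13,8,122,27 365:15,-1,126,37 368:21,-3,126,42
244 347:-28,-3,128,27 350:-25,-9,131,31 353:-17,-8,128,77 356:-2,8,117,147 359:5,6,117,143 362:10,3,117,124 365:13,-6,121,36 368:22,-2,117,55
247 347:-26,1,119,28 350:-21,-3,120,51 353:-14,-4,119,82 356:-6,-1,115,148 359:-2,-7,117,143 362:4,-9,118,141 365:10,-11,117,112 368:23,-2,110,47
250 347:-28,-2,113,26 350:-20,-2,112,57 353:-16,-7,113,70 356:-10,-10,114,101 359:-3,-10,112,97 362:4,-11,111,94 365:12,-10,109,96 368:23,-2,102,42
253 347:-27,-3,106,33 350:-20,-3,105,66 353:-15,-7,105,71 356:-10,-11,107,94 359:-2,-9,104,104 362:5,-9,102,103 365:10,-13,104,97
256 347:-26,1,96,42 350:-21,-5,99,67 353:-15,-7,98,77 356:-11,-12,100,101 359:-2,-10,97,102 362:5,-10,95,105 365:11,-12,95,95
259 350:-21,-5,91,79 353:-14,-6,90,93 356:-11,-14,94,102 359:-2,-10,90,102 362:6,-9,88,100 365:12,-11,87,93
262 353:-14,-7,83,91 356:-9,-11,84,95
322 214
```

View pics/i.png

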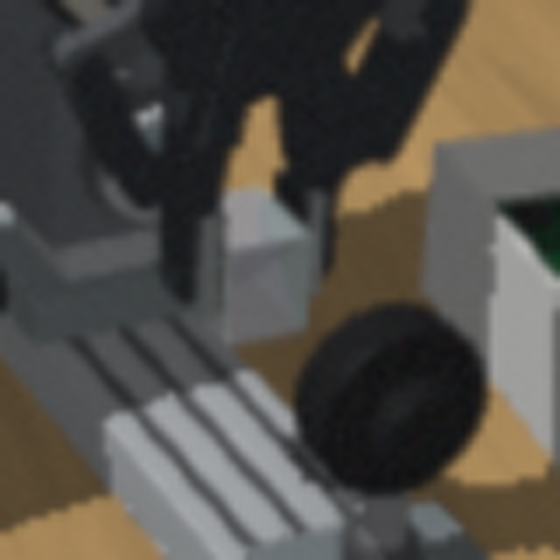

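Call:
move_arm(steps=[[-0.19, -0.28, -0.15, 0.0025, -0.0057, 0.002, 0.015], [0, 0, 0, 0, 0, 0, 0.015], [0, 0, 0, 0, 0, 0, 0.015], [0, 0, 0, 0, 0, 0, 0.015]])

```text
clock: 19.55
eef_pos: [644.0, -10.1, 93.7]
tool_rot: [3.132, 0.003, 1.701]
force: [-0.1, -0.4, -0.6]
width: 27.3
gripper_force: 59.3
```

```bash
python3 st.py 97.6
```

```text
[-0.479  0.944  0.831  1.672 -0.854  0.916  0.826] [644.02 -10.05  93.67] [3.1324 0.0032 1.7013] [-0.1 -0.4 -0.6] 27.25314688941429
turn deg [0.11 0.55 0.12]
```

Call:
move_arm(steps=[[0, 0, 0, 0, 0, 0, 0.015], [0, 0, 0, 0, 0, 0, 0.015], [0, 0, 0, 0, 0, 0, 0.015]])

```text
clock: 19.85
eef_pos: [643.6, -10.0, 92.8]
tool_rot: [3.134, 0.003, 1.701]
force: [-0.2, 0.8, -0.3]
width: 26.5
gripper_force: 59.3
```

Call:
move_arm(steps=[[0, 0, 0, 0, 0, 0, 0.015], [0, 0, 0, 0, 0, 0, 0.015], [0, 0, 0, 0, 0, 0, 0.015]])

```text
clock: 20.15
eef_pos: [643.6, -10.1, 92.8]
tool_rot: [3.134, 0.003, 1.701]
force: [0.7, 0.2, -1.9]
width: 26.9
gripper_force: 59.3
```

Call:
move_arm(steps=[[0.1, 0.45, 0.13, -0.0034, 0.0026, -0.0042, 0.015], [0, 0, 0, 0, 0, 0, 0.015], [0, 0, 0, 0, 0, 0, 0.015], [0, 0, 0, 0, 0, 0, 0.015], [0, 0, 0, 0, 0, 0, 0.015]])

```text
clock: 20.65
eef_pos: [640.2, -7.6, 88.7]
tool_rot: [3.141, 0.001, 1.703]
force: [-0.1, -0.1, -1.3]
width: 27.1
gripper_force: 59.3
```

```bash
python3 st.py 97.6
```

```text
[-0.48   0.95   0.827  1.677 -0.855  0.915  0.827] [640.24  -7.63  88.68] [3.1411e+00 7.0000e-04 1.7034e+00] [-0.1 -0.1 -1.3] 27.07904056972059
turn deg [0.04 0.03 0.  ]
```

```bash
python3 - <<'E'
from h import *
t=np.radians(7.6); x=np.array([np.cos(t),np.sin(t)]); y=np.array([-np.sin(t),np.cos(t)])
for k in range(2):
    im,d=eyes.get_image("side"); C=cloud("side",d)
    D=C[...,:2]-[639.8,-5]; X=D@x; Y=D@y; Z=C[...,2]
    g=im.mean(2)>85
    f=g&(abs(X)<18)&(Y<-10)&(Y>-26)&(Z>82)&(Z<113)&(d>0)
    A=np.c_[X[f],Z[f]-100,np.ones(f.sum())]; print("front Y = aX+bZ+c",np.linalg.lstsq(A,Y[f],rcond=None)[0].round(3),f.sum(),"X",np.percentile(X[f],[2,98]).round(1))
    tp=(abs(X)<12)&(abs(Y)<14)&(Z>108)&(Z<125)&(im.mean(2)>115); print("top z",np.median(Z[tp]),tp.sum())
    l=(abs(X)<26)&(Y>60)&(Y<85)&(Z>76)&(Z<128)&(d>0); print("lens X",np.percentile(X[l],[3,97]).round(1),"Y",np.percentile(Y[l],[5,30,50]).round(1))
    m=(abs(X)<36)&(Y>-110)&(Y<-55)&(Z>70)&(d>0); print("meter X",np.percentile(X[m],[3,97]).round(1))
    b=(abs(X+0)<9)&(Y>110)&(Y<140)&(Z>125)&(Z<150); print("battery z",np.median(Z[b]))
E
```

```text
front Y = aX+bZ+c [-2.0000e-03 -8.0000e-03 -1.6681e+01] 143 X [-13.4  15.1]
top z 118.9628569353514 51
lens X [-23.7   7. ] Y [67.7 71.2 74.9]
meter X [-24.4  23.4]
battery z 136.32651937958332
front Y = aX+bZ+c [ 1.1000e-02 -2.5000e-02 -1.6828e+01] 144 X [-13.2  15.1]
top z 118.74506850912977 56
lens X [-24.5   7.4] Y [68.6 71.2 75.2]
meter X [-24.4  23.1]
battery z 136.01576390354342
```

```bash
python3 -c "
from h import *
print(ctrl.finish_job())"
```

```text
the job is handed in; nothing more can be done
None
```

I handed the job in at about 21 s: the battery pack is seated, standing 1 mm above the housing as it should, and the prism is held by its frosted faces in the beam. Depth checks put it upright, square to the beam, and within about 1 mm of the beam's centre and midpoint; no verdict has come back.

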